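# Refit a gas hob knob on its D-shaft and hold it pressed

### The job

One of the two controls of this gas hob has lost its knob to the washing-up: pick the knob up from the worktop, turn it so that its bore matches the flat of the bare spindle, push it fully home and press it right down against the tap's spring. Keep it held down so that I can check the ignition: finish with the gripper still on the knob, pressing. Do not turn the other knob or disturb the bowl and the jar beside the hob.

Things in the scene. Friction and masses are not known exactly. Their poses are not given: they have to be found in the camera images.
- knob_center (a point): The loose metal knob on the worktop: point on its axis half-way up its 38 mm. Lower 18 mm: round skirt, 45 mm across (40 at its top). On it a grip bar 12 mm wide, 20 mm tall, along the knob's x from 18 mm behind the axis to 25 mm ahead; its +x end is the pointer, a narrower nose (8 mm wide, from 17 mm ahead of the axis) with a thin black line on top. z up. 100 g.
- bore_end (a point): Inner end of the loose knob's bore, on its axis, 15 mm above its underside; same axes as the knob (x to the pointer, z up). The bore is D-shaped and open at the underside: 10.6 mm across, its flat on the pointer side, 1.8 mm from the axis, so it fits the spindle in one orientation only. Fully home, this point meets the spindle's top.
- pointer_tip (a point): Top of the outer end of the loose knob's pointer nose, 25 mm from the knob's axis, 38 mm above its underside.
- shaft_top (a point): Centre of the top of the bare brass tap spindle, the left or the right of the two controls; 21 mm above the glass when not pressed, moves with it. Upright, 10 mm thick, bevelled top, one flat 1.5 mm from its axis. The flat faces this point's +x, to the rear of the hob (white dot, burners): the knob's pointer must point that way. z up. Pressed right down, the knob's skirt is 1 mm clear of the glass.
- shaft (a joint): How far the bare spindle is pushed down into its tap, m: 0 released, 0.005 right down. A spring holds it up: about 3 N to start it, 9 N right down. It does not turn.
- hob: Built-in gas hob, fixed: black glass plate 520 mm deep (its x) by 300 mm wide (its y), top 8 mm above the worktop. Origin: centre of its underside; +x from its front edge to its rear. The controls stand 60 mm behind the front edge, 70 mm either side of the centre line; black pan supports, top 50 mm above the worktop, begin 125 mm behind the front edge; a small saucepan stands on the rear one, up to 125 mm.
- fitted_knob_center (a point): The other control's knob, of the same shape and size, already fitted; this point on its axis, half-way up, 25 mm above the glass. Its pointer (+x) is to the rear of the hob.
- fitted_knob (a joint): Turn of the already fitted knob, rad, 0 at the start (off). To be left alone.
- bowl_center (a point): White bowl of tomatoes, 124 mm across, 60 mm tall (tomatoes to 83 mm); point on its axis 30 mm above its underside. To be left alone.
- jar_center (a point): Closed jar of dressing, 80 mm across, 110 mm tall; point at its centre. To be left alone.
Not all that is in view belongs to the job. Leave any purple look-alike of the part that bears knob_center alone.

How it is judged (in metres and radians):
At the end, for the whole second after the job is handed in: The knob is fully home on the bare spindle (within 2 mm in depth, axes within 2 mm, pointer to the rear within 0.4 rad, tilt under 0.12 rad), the spindle is pushed down more than 4 of its 5 mm and the fingers touch the knob with over 2 N, all held through the last second (z of bore_end in the frame of shaft_top between -0.003 and 0.002 m and horizontal distance between knob_center and shaft_top below 0.002 m and x of pointer_tip in the frame of shaft_top above 0.02 m and angle between the x axis of knob_center and the x axis of shaft_top, either way round below 0.4 rad and angle between knob_center's own z axis and vertical below 0.12 rad and value of joint shaft above 0.004 m and contact force between the fingers and knob above 2 N); the arm keeps its last pose, push and grip.
It fails at once if the fitted knob is turned by more than 0.2 rad (value of joint fitted_knob above 0.2 rad or value of joint fitted_knob below -0.2 rad).
It fails at once if the bowl is moved by more than 20 mm or tipped (distance of bowl_center from where it was at the start of the episode above 0.02 m or angle between bowl_center's own z axis and vertical above 0.3 rad).
It fails at once if the jar is moved by more than 20 mm or tipped (distance of jar_center from where it was at the start of the episode above 0.02 m or angle between jar_center's own z axis and vertical above 0.3 rad).
It also fails if it takes over 35 s, if anything falls off the work surface, if the arm or the gripper's body presses on something with over 40 N, if the wrist force passes 120 N, or if a joint passes its speed limit or range.

### The arm

A 6-joint arm with a two-finger parallel gripper is mounted at the origin on the work surface. World frame = base frame: x ahead of the robot, y to its left, z up, the work surface at z = 0. Lengths are in m, angles in degrees, forces in N, time in s.
With the tool pointing down it reaches from about 0.25 to 0.725 m from the base axis. Payload 9.7 kg.
Tool frame: the origin (TCP) lies at the very end of the fingers, on their centre line; the grasp point (between the pads) lies 19 mm behind it (bot.hold_point_z is the distance from the TCP to the grasp point, in m); z points along the fingers, y is the line along which they close (so a half turn about z gives the same grasp; the last joint's range is limited). The gripper opens to 85 mm and grips with 20 to 120 N. Pads are 22 mm wide; open, the fingers measure 114 mm over their backs; the gripper's body (76 mm by 85 mm) begins 54 mm behind the grasp point. The pads swing forward as they close: fully open they stand 13 mm farther back than shut.
Start: joints at [67.666, 4.979, 10.078, 95.1, 0, 90], TCP at [0.209, 0.509, 0.231] pointing down, gripper open.
Joint ranges: [-179.16, 179.16], [-48.56, 103.87], [-65.8, 70.77], [-126.05, 130.52], [-82.76, 87.17], [-180, 180]. Speed limits (degrees/s): [127.2, 127.2, 147.25, 180, 180, 180].

### API

Orientations are given as [roll, pitch, yaw] about the fixed x, y, z axes, in that order (R = Rz(yaw) Ry(pitch) Rx(roll)).
In Python, from workcell import bot gives the robot as it stands.
- The arm moves only by the tool play_rows, never from a script. Its argument "targets" is a list of rows, each an object with "grip": the closure in counts, from 0 (fully open) to 255 (shut); "linear": the shift along the world's x, y, z in cm, a list of three; "delta_rot": the turn, a rotation vector about the world's x, y, z in rad, a list of three. A call has 1 to 10 rows; each row is the pose to reach, as a shift and turn from the pose commanded when the call began; what a row does not reach only later rows make up. A row lasts 1/10 s, in which the tool goes at most 50 mm and 8.59 degrees, less where a joint would pass 70% of its speed; a pose out of reach is approached as far as the arm can. A call with a gripper value outside its range is refused whole. The fingers move at their own pace and stop on an object; "force" is the grip in N (left out, the last holds). Time passes only in rows, so rows that repeat a pose let the fingers close. It gives the time, the measured TCP pose, the force, the opening and the grip force at its end, in the units of the state.
- bot.get_obs(): the state, without advancing time (a new reading comes with each control period).
- bot.camera(name): name is "side" or "top" or "wrist"; returns a dict with "color" (400x640x3 uint8, red, green, blue), "range_z" (400x640 float32, m along the optical axis (not along the pixel's ray), 0 where there is no reading), "fov_y" (degrees; the focal length in pixels is half the picture's height over the tangent of half this angle, whatever the lens; pixels are square), "cx", "cy" (the principal point, pixels), "world_to_cam" (4x4, takes a point from world to camera coordinates). Camera axes: x right, y up, looking along -z (the intrinsics and any distortion apply to the point x, -y, -z); pixel columns grow to the right and rows downward; lengths in m; the calibration is good to about 2 mm. A picture is of the moment at which its call begins.
- bot.job_done(): hands the job in; it is judged then, once.
Trained networks look in a picture, given as the dict that the camera call returned (one of the last four; its "shot" number tells which), for a name from the list of things; names that differ only in an ending like _2 or _b are one class to them, and where a whole thing is asked for, a point or a joint stands for the part that bears it (a point fixed in the world has none). Each returns a list of dicts, best first, with "conf" (0 to 1); they miss things now and then, are a little off and sometimes report something else, mostly with a low value. They report only what shows in the picture. A call takes as long as a camera call. They do not tell look-alikes from the thing itself.
- bot.search_frame(picture, target): "box" ([left, top, right, bottom] in pixels, round what is visible of it).
- bot.trace(picture, target): "pixels" (400x640 bool, what is visible of it) and "box" ([left, top, right, bottom] in pixels, round what is visible of it).
- bot.pinpoint(picture, target): "pixel" ([column, row] in pixels: a listed point, or the origin of a listed thing).
The state is a dict: "time": time; "q": joint angles; "qd": joint speeds; "joint_efforts": joint torques, N m; "ee_pos": TCP position; "tcp_rot": TCP orientation; "wrist_force": force on the tool from outside, world axes, zero at the start; "torque": the same for the moment, N m; "opening": finger opening in m; "grasp_force": force on a finger pad.
Only numpy, scipy, OpenCV 4.12 (cv2) and the standard library are available. Lean on these libraries where they do the work, as an engineer would, in place of code of your own. Each camera call takes 0.05 s, during which the arm holds its last target. There are 200 camera calls.

## Working session

There is one attempt and no reset: what is moved stays moved. The work goes in short steps, Python scripts to look and compute and a tool call to move; the robot and the scene stay as the last step left them, time stands still between calls to the robot, and variables do not carry over. Pictures are saved under pics/ and viewed, at most 10 in all, crops included, and the job is handed in when it is done.

Besides the shell and the picture viewer there is one more tool, called after "Request:" by a JSON object that holds its "name" and its "arguments", one argument or row to a line. play_rows: Moves the arm, as the interface text tells. Its arguments: {"type":"object","properties":{"targets":{"type":"array","items":{"type":"object","properties":{"grip":{"type":"number"},"linear":{"type":"array","items":{"type":"number"}},"delta_rot":{"type":"array","items":{"type":"number"}}}}},"force":{"type":"number"}},"required":["targets"]}

```bash
mkdir -p pics
cat > h.py <<'E'
import numpy as np, cv2
from workcell import bot
def foc(p): return p["color"].shape[0]/2/np.tan(np.radians(p["fov_y"])/2)
def unproj(p,u,v,d):
    f=foc(p); u,v,d=map(np.asarray,(u,v,d))
    c=np.stack([(u-p["cx"])/f*d,-(v-p["cy"])/f*d,-d,np.ones_like(d)],-1)
    return (c@np.linalg.inv(p["world_to_cam"]).T)[...,:3]
def onplane(p,u,v,z):
    M=np.linalg.inv(p["world_to_cam"]); o=M[:3,3]; a=unproj(p,u,v,1.0)-o
    return o+a*(z-o[2])/a[2]
def proj(p,X):
    c=p["world_to_cam"]@np.append(X,1); f=foc(p)
    return np.array([p["cx"]+f*c[0]/-c[2],p["cy"]-f*c[1]/-c[2]])
def cloud(p):
    d=p["range_z"]; v,u=np.mgrid[:d.shape[0],:d.shape[1]]
    return unproj(p,u,v,d.astype(float))
def save(p,n,box=None,s=1):
    im=p["color"]
    if box: l,t,r,b=box; im=im[t:b,l:r]
    cv2.imwrite(f"pics/{n}.png",cv2.resize(im[...,::-1],None,fx=s,fy=s,interpolation=cv2.INTER_CUBIC))
E
python3 - <<'E'
from h import *
np.set_printoptions(precision=4,suppress=True)
for n in("top","side"):
    p=bot.camera(n); save(p,n+"0"); print(n,p["cx"],p["cy"],foc(p),[k for k in p if k not in("color","range_z","world_to_cam")],np.linalg.inv(p["world_to_cam"])[:3].round(3).tolist())
    for t in "knob_center pointer_tip shaft_top fitted_knob_center bowl_center jar_center hob".split():
        print(t,[(np.round(r["pixel"],1).tolist(),round(r["conf"],2)) for r in bot.pinpoint(p,t)[:4]])
    for t in ("knob_center","hob"): print('box',t,[(np.round(r["box"]).tolist(),round(r["conf"],2)) for r in bot.search_frame(p,t)[:4]])
print(bot.get_obs())
E
```

```text
top 321.7439138106092 196.18326266489925 482.3333421593318 ['fov_y', 'cx', 'cy', 'shot'] [[-0.024, 0.997, -0.078, 0.452], [-1.0, -0.023, 0.013, -0.074], [0.012, 0.078, 0.997, 1.147]]
knob_center [([378.9, 230.2], 0.77), ([357.3, 196.1], 0.75), ([364.1, 269.4], 0.68), ([396.1, 195.9], 0.53)]
pointer_tip [([383.0, 219.7], 0.86), ([400.1, 183.8], 0.84), ([364.0, 189.5], 0.67), ([378.1, 273.5], 0.65)]
shaft_top []
fitted_knob_center [([263.3, 204.0], 0.5)]
bowl_center [([365.3, 128.4], 0.93)]
jar_center [([449.4, 115.0], 0.67)]
hob [([226.8, 123.5], 0.86)]
box knob_center [([354.0, 264.0, 376.0, 280.0], 0.82), ([366.0, 221.0, 387.0, 240.0], 0.69), ([387.0, 188.0, 406.0, 205.0], 0.61), ([350.0, 187.0, 366.0, 202.0], 0.54)]
box hob [([152.0, 11.0, 303.0, 246.0], 0.88)]
side 319.2653910825524 194.358551432859 404.66065168398507 ['fov_y', 'cx', 'cy', 'shot'] [[-0.957, 0.219, -0.189, 0.381], [-0.29, -0.723, 0.627, 0.518], [0.001, 0.655, 0.756, 0.755]]
knob_center [([336.4, 171.3], 0.84), ([411.3, 185.7], 0.6), ([350.9, 148.7], 0.6), ([372.8, 168.7], 0.58)]
pointer_tip [([367.0, 156.9], 0.85),
[... 267 characters left out ...]
], 0.72)]
box knob_center [([367.0, 160.0, 384.0, 182.0], 0.86), ([404.0, 176.0, 421.0, 195.0], 0.62), ([329.0, 161.0, 347.0, 185.0], 0.56), ([342.0, 142.0, 355.0, 160.0], 0.53)]
box hob [([74.0, 196.0, 353.0, 354.0], 0.78)]
{'time': 1.0, 'q': array([67.6679,  4.9775, 10.0785, 95.0985,  0.0002, 90.0006]), 'qd': array([ 0.1321, -0.0616,  0.0263,  0.0898, -0.0649, -0.0231]), 'joint_efforts': array([  0.0021, -52.0107,  46.4874,   0.0016,  -0.0001,  -0.    ]), 'ee_pos': array([0.209 , 0.5088, 0.2313]), 'tcp_rot': array([179.9976,  -0.0002, 157.6673]), 'wrist_force': array([-0.7439, -0.1568,  0.1896]), 'torque': array([0.0299, 0.0192, 0.0205]), 'grasp_force': 0.0, 'opening': 0.08542597927992149}
```

View pics/top0.png

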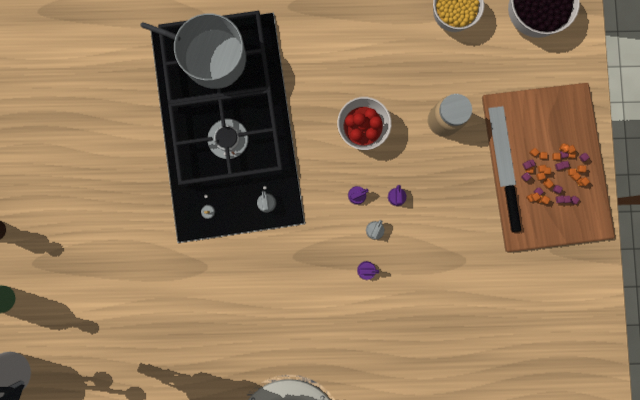

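View pics/side0.png

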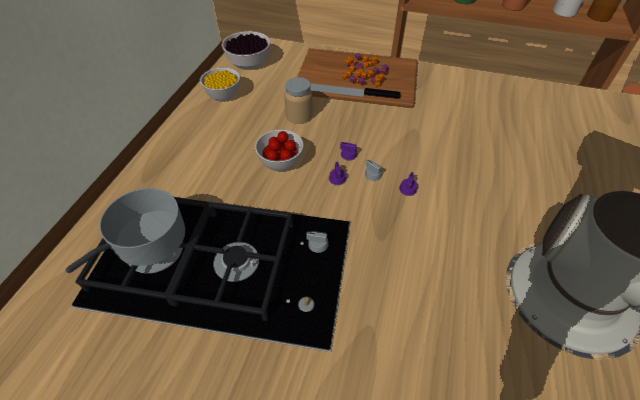

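Look-alikes in the top view: purple knobs at (357,195), (397,196) and (367,270). The metal loose knob is at (376,230), the fitted knob at (266,202), and the bare spindle is the left control at (208,211). I choose the grey one at (376,230) and will check it in a crop.

Run:
```python
from h import *
np.set_printoptions(precision=4,suppress=True)
t=bot.camera("top"); s=bot.camera("side")
a=cv2.resize(t["color"][180:285,335:425],None,fx=5,fy=5,interpolation=2)
b=cv2.resize(s["color"][130:210,320:430],None,fx=4,fy=4,interpolation=2)
im=np.zeros((525,800,3),np.uint8); im[:525,:350]=a[:, :350]; im[:320,360:800]=b[:,:440]
cv2.imwrite("pics/crop1.png",im[...,::-1])
for n,p,u0 in(("top",t,[(378.9,230.2,.019),(383,219.7,.038),(266,203,.033+.0),(263,204,.033),(208,212,.029)]),("side",s,[(373,169,.019),(367,157,.038),(320.3,237.2,.033),(306,301,.029),(305.6,298.7,.029)])):
    for u,v,z in u0: print(n,u,v,onplane(p,u,v,z))
C=cloud(t)
def stat(m,n): print(n,m.sum(),np.median(C[m],0),C[m].max(0))
for n,(l,tp,r,bb) in dict(knob=(362,218,390,244),spin=(198,200,218,220),fit=(254,184,278,214)).items():
    m=np.zeros(C.shape[:2],bool); m[tp:bb,l:r]=1
    z0=.01 if n=="knob" else .014
    m&=(C[...,2]>z0)&(C[...,2]<.08); stat(m,n)
# hob outline top
m=np.zeros((400,640),np.uint8); m[(t["color"].max(-1)<45)]=255; m[:, :145]=0; m[:,310:]=0; m[250:]=0
pts=np.argwhere(m)[:,::-1].astype(np.float32); r=cv2.minAreaRect(pts); print(r)
box=cv2.boxPoints(r); print([onplane(t,u,v,.008).round(3).tolist() for u,v in box])
```

```text
top 378.9 230.2 [ 0.4569 -0.2209  0.019 ]
top 383 219.7 [ 0.4807 -0.2286  0.038 ]
top 266 203 [0.5256 0.0401 0.033 ]
top 263 204 [0.5235 0.0471 0.033 ]
top 208 212 [0.5081 0.1747 0.029 ]
side 373 169 [ 0.4592 -0.2144  0.019 ]
side 367 157 [ 0.4807 -0.2332  0.038 ]
side 320.3 237.2 [0.5243 0.0355 0.033 ]
side 306 301 [0.5084 0.1841 0.029 ]
side 305.6 298.7 [0.5107 0.1797 0.029 ]
knob 259 [ 0.4576 -0.2109  0.0206] [ 0.4804 -0.1917  0.043 ]
spin 24 [0.5083 0.1805 0.0256] [0.523  0.1919 0.0323]
fit 293 [0.5265 0.0399 0.0336] [0.5548 0.0614 0.0568]
((225.52999877929688, 124.70999908447266), (217.36463928222656, 126.71354675292969), 81.8698959350586)
[[0.964, 0.323, 0.008], [1.003, 0.019, 0.008], [0.477, -0.045, 0.008], [0.442, 0.249, 0.008]]
```

View pics/crop1.png

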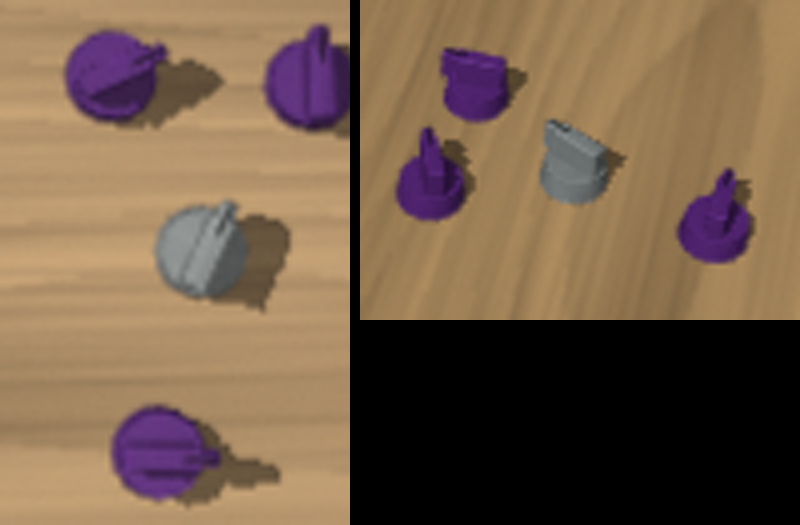

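The crop shows the grey metal knob at top pixel (375,230), with its bar pointing up-right (nose at about (381,221)). All the others are purple. Moving above it.

Request:
{"name": "play_rows", "arguments": {
  "targets": [
    {"grip": 0, "linear": [24.9, -72.3, -4], "delta_rot": [0, 0, -0.22]},
    {"grip": 0, "linear": [24.9, -72.3, -4], "delta_rot": [0, 0, -0.22]},
    {"grip": 0, "linear": [24.9, -72.3, -4], "delta_rot": [0, 0, -0.22]},
    {"grip": 0, "linear": [24.9, -72.3, -4], "delta_rot": [0, 0, -0.22]},
    {"grip": 0, "linear": [24.9, -72.3, -4], "delta_rot": [0, 0, -0.22]},
    {"grip": 0, "linear": [24.9, -72.3, -4], "delta_rot": [0, 0, -0.22]},
    {"grip": 0, "linear": [24.9, -72.3, -4], "delta_rot": [0, 0, -0.22]},
    {"grip": 0, "linear": [24.9, -72.3, -4], "delta_rot": [0, 0, -0.22]},
    {"grip": 0, "linear": [24.9, -72.3, -4], "delta_rot": [0, 0, -0.22]},
    {"grip": 0, "linear": [24.9, -72.3, -4], "delta_rot": [0, 0, -0.22]}
  ]
}}

```text
time: 2.1
ee_pos: [0.3718, 0.0346, 0.2054]
tcp_rot: [179.9, 0.1, 145.1]
wrist_force: [1.8, 0.3, 0.6]
opening: 0.0853
grasp_force: 0.0
```

Run:
```python
from h import *
from scipy.spatial.transform import Rotation as R
np.set_printoptions(precision=4,suppress=True)
p=bot.camera("wrist"); o=bot.get_obs(); print(o["time"],o["q"],o["ee_pos"],o["tcp_rot"])
T=np.eye(4); T[:3,:3]=R.from_euler("xyz",o["tcp_rot"],degrees=True).as_matrix(); T[:3,3]=o["ee_pos"]
print(np.linalg.inv(T)@np.linalg.inv(p["world_to_cam"]),foc(p),p["cx"],p["cy"])
```

```text
2.15 [  4.452  -19.4954 -14.8477  94.5904  -0.1561  39.7667] [0.3733 0.0283 0.2047] [-179.9167    0.1439  144.6853]
[[ 0.0071  0.9603  0.2788  0.0752]
 [ 1.     -0.0059 -0.0051  0.0027]
 [-0.0032  0.2789 -0.9603 -0.1443]
 [ 0.      0.      0.      1.    ]] 284.7682237265488 320.28894555459715 200.41416242233117
```

Request:
{"name": "play_rows", "arguments": {
  "targets": [
    {"grip": 0, "linear": [8.5, -24.2, -10.5]},
    {"grip": 0, "linear": [8.5, -24.2, -10.5]},
    {"grip": 0, "linear": [8.5, -24.2, -10.5]},
    {"grip": 0, "linear": [8.5, -24.2, -10.5]},
    {"grip": 0, "linear": [8.5, -24.2, -10.5]},
    {"grip": 0, "linear": [8.5, -24.2, -10.5]},
    {"grip": 0, "linear": [8.5, -24.2, -10.5]},
    {"grip": 0, "linear": [8.5, -24.2, -10.5]}
  ]
}}

```text
validation failed for argument at $.ta...
```

Run:
```python
from h import *
np.set_printoptions(precision=4,suppress=True)
p=bot.camera("wrist"); o=bot.get_obs(); print(o["time"],o["ee_pos"],o["tcp_rot"])
save(p,"w1")
for t in "knob_center pointer_tip bore_end".split():
    for r in bot.pinpoint(p,t)[:4]:
        u,v=r["pixel"]; z={"knob_center":.019,"pointer_tip":.038,"bore_end":.015}[t]
        print(t,np.round([u,v],1),round(r["conf"],2),onplane(p,u,v,z))
# bar top from depth
C=cloud(p); m=(C[...,2]>.03)&(C[...,2]<.045)&(np.hypot(C[...,0]-.458,C[...,1]+.214)<.04)
P=C[m][:,:2]; print(m.sum(),np.median(C[m][:,2])); r=cv2.minAreaRect((P*1000).astype(np.float32)); print(r)
c=P.mean(0); w,V=np.linalg.eigh(np.cov((P-c).T)); print(c,np.degrees(np.arctan2(V[1,1],V[0,1])))
m=(C[...,2]>.004)&(C[...,2]<.018)&(np.hypot(C[...,0]-.458,C[...,1]+.214)<.05); print(m.sum(),cv2.minEnclosingCircle((C[m][:,:2]*1000).astype(np.float32)))
```

```text
2.2 [0.3725 0.0314 0.2048] [-179.9513    0.0514  144.5558]
knob_center [211.8 329.8] 0.73 [ 0.4603 -0.219   0.019 ]
knob_center [180.4 268. ] 0.58 [ 0.3641 -0.188   0.019 ]
pointer_tip [156.1 285.1] 0.62 [ 0.3614 -0.2144  0.038 ]
bore_end [182.6 270.6] 0.94 [ 0.3692 -0.1914  0.015 ]
bore_end [215.3 326.4] 0.63 [ 0.4605 -0.2146  0.015 ]
0 nan
((0.0, 0.0), (0.0, 0.0), 0.0)
[nan nan] nan
115 ((464.230712890625, -198.7557830810547), 14.601397514343262)
  return _methods._mean(a, axis=axis, dtype=dtype,
  ret = ret.dtype.type(ret / rcount)
<stdin>:12: RuntimeWarning: Mean of empty slice.
  ret = um.true_divide(
  avg = a.mean(axis, **keepdims_kw)
<stdin>:12: RuntimeWarning: Degrees of freedom <= 0 for slice
  c *= np.true_divide(1, fact)
  c *= np.true_divide(1, fact)
```

View pics/w1.png

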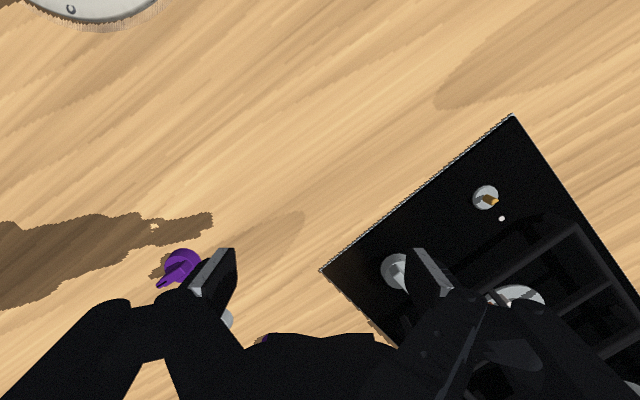

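The wrist view shows the bare spindle at (486,197), the fitted knob at (395,270) behind a finger, and a purple knob at (180,265). The move was refused because delta_rot was missing, so I'm resending it.

Request:
{"name": "play_rows", "arguments": {
  "targets": [
    {"grip": 0, "linear": [8.5, -24.2, -10.5], "delta_rot": [0, 0, 0]},
    {"grip": 0, "linear": [8.5, -24.2, -10.5], "delta_rot": [0, 0, 0]},
    {"grip": 0, "linear": [8.5, -24.2, -10.5], "delta_rot": [0, 0, 0]},
    {"grip": 0, "linear": [8.5, -24.2, -10.5], "delta_rot": [0, 0, 0]},
    {"grip": 0, "linear": [8.5, -24.2, -10.5], "delta_rot": [0, 0, 0]},
    {"grip": 0, "linear": [8.5, -24.2, -10.5], "delta_rot": [0, 0, 0]},
    {"grip": 0, "linear": [8.5, -24.2, -10.5], "delta_rot": [0, 0, 0]},
    {"grip": 0, "linear": [8.5, -24.2, -10.5], "delta_rot": [0, 0, 0]}
  ]
}}

```text
time: 3.15
ee_pos: [0.4569, -0.2037, 0.1]
tcp_rot: [180.0, -0.1, 145.2]
wrist_force: [-0.4, 0.6, 0.6]
opening: 0.0854
grasp_force: 0.0
```

```bash
cat > look.py <<'E'
from h import *
np.set_printoptions(precision=4,suppress=True)
p=bot.camera("wrist"); o=bot.get_obs(); print(o["time"],o["ee_pos"],o["tcp_rot"],o["q"])
save(p,"w2")
for t in "knob_center pointer_tip bore_end".split():
    for r in bot.pinpoint(p,t)[:3]:
        u,v=r["pixel"]; z={"knob_center":.019,"pointer_tip":.038,"bore_end":.015}[t]
        print(t,np.round([u,v],1),round(r["conf"],2),onplane(p,u,v,z))
C=cloud(p); near=np.hypot(C[...,0]-.458,C[...,1]+.214)
m=(C[...,2]>.030)&(C[...,2]<.045)&(near<.035)
P=C[m][:,:2]; print(m.sum(),np.median(C[m][:,2]))
if len(P)>5:
    print(cv2.minAreaRect((P*1000).astype(np.float32)))
    c=P.mean(0); w,V=np.linalg.eigh(np.cov((P-c).T)); print(c,np.degrees(np.arctan2(V[1,1],V[0,1])))
m=(C[...,2]>.004)&(C[...,2]<.018)&(near<.05); print(m.sum(),cv2.minEnclosingCircle((C[m][:,:2]*1000).astype(np.float32)))
E
python3 look.py
```

```text
3.2 [ 0.457  -0.2035  0.1005] [179.9862  -0.0116 145.2026] [-24.0139  -2.3566 -11.8454  80.52     0.0157  10.7835]
knob_center [313.9 310.6] 0.81 [ 0.5363 -0.2667  0.019 ]
knob_center [263.8  97.6] 0.79 [ 0.3632 -0.1903  0.019 ]
knob_center [308.9 216.8] 0.66 [ 0.4588 -0.2172  0.019 ]
pointer_tip [330.2 347.6] 0.87 [ 0.5643 -0.2683  0.038 ]
pointer_tip [310.2 251.3] 0.65 [ 0.4779 -0.2286  0.038 ]
pointer_tip [230.3 116. ] 0.63 [ 0.3625 -0.2145  0.038 ]
bore_end [308.4 213.5] 0.9 [ 0.4572 -0.2167  0.015 ]
bore_end [267.   97.5] 0.9 [ 0.3639 -0.1887  0.015 ]
bore_end [311.4 310.2] 0.79 [ 0.5371 -0.2702  0.015 ]
810 0.03902867974170088
((460.68817138671875, -215.77780151367188), (12.116631507873535, 42.83219528198242), 63.546016693115234)
[ 0.4583 -0.2142] 153.30522845491564
359 ((457.346435546875, -213.92398071289062), 21.67792510986328)
```

View pics/w2.png

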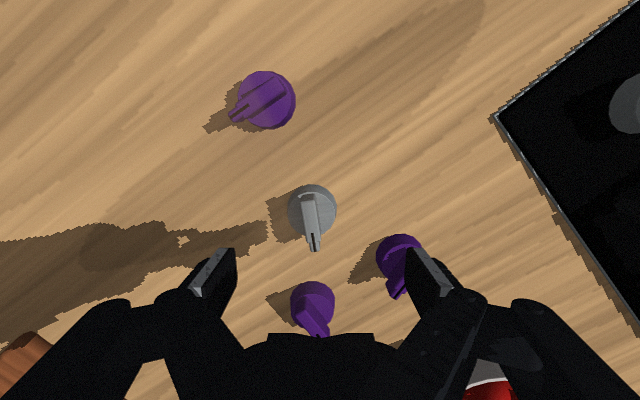

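The wrist view shows the grey knob at (311,210), with its nose toward (314,250). The bar yaw is -26.5° and the axis is at about (0.4576, -0.2142). The purple ones are at (264,98), (313,308) and (400,260). Next I descend and grasp.

Request:
{"name": "play_rows", "arguments": {
  "force": 40,
  "targets": [
    {"grip": 0, "linear": [0.06, -1.07, 0], "delta_rot": [0, 0, 0.143]},
    {"grip": 0, "linear": [0.06, -1.07, -4], "delta_rot": [0, 0, 0.143]},
    {"grip": 0, "linear": [0.06, -1.07, -7.5], "delta_rot": [0, 0, 0.143]},
    {"grip": 0, "linear": [0.06, -1.07, -7.9], "delta_rot": [0, 0, 0.143]},
    {"grip": 120, "linear": [0.06, -1.07, -7.9], "delta_rot": [0, 0, 0.143]},
    {"grip": 255, "linear": [0.06, -1.07, -7.9], "delta_rot": [0, 0, 0.143]},
    {"grip": 255, "linear": [0.06, -1.07, -7.9], "delta_rot": [0, 0, 0.143]},
    {"grip": 255, "linear": [0.06, -1.07, -7.9], "delta_rot": [0, 0, 0.143]},
    {"grip": 255, "linear": [0.06, -1.07, -7.9], "delta_rot": [0, 0, 0.143]}
  ]
}}

```text
time: 4.25
ee_pos: [0.4577, -0.2162, 0.022]
tcp_rot: [180.0, 0.1, 153.3]
wrist_force: [-0.3, 2.1, 0.6]
opening: 0.0124
grasp_force: 0.6
```

Request:
{"name": "play_rows", "arguments": {
  "force": 40,
  "targets": [
    {"grip": 255, "linear": [0, 0, 0], "delta_rot": [0, 0, 0]},
    {"grip": 255, "linear": [0, 0, 0], "delta_rot": [0, 0, 0]},
    {"grip": 255, "linear": [0, 0, 2], "delta_rot": [0, 0, 0]},
    {"grip": 255, "linear": [0, 0, 6], "delta_rot": [0, 0, 0]}
  ]
}}

```text
time: 4.65
ee_pos: [0.4553, -0.2152, 0.0789]
tcp_rot: [-180.0, -0.3, 153.2]
wrist_force: [1.1, 0.7, -0.2]
opening: 0.0108
grasp_force: 40.0
```

Run:
```python
from h import *
np.set_printoptions(precision=4,suppress=True)
p=bot.camera("wrist"); o=bot.get_obs(); print(o["time"],o["ee_pos"],o["tcp_rot"],o["wrist_force"],o["opening"],o["grasp_force"])
s=bot.camera("side")
a=p["color"][150:350,220:420]; b=s["color"][80:210,300:440]
im=np.hstack([cv2.resize(a,(400,400)),cv2.resize(b,(400,371))[:371].copy() if 0 else cv2.resize(b,(400,400))])
cv2.imwrite("pics/g1.png",im[...,::-1])
for t in ("knob_center","pointer_tip","bore_end"):
    print(t,[(np.round(r["pixel"],1).tolist(),round(r["conf"],2)) for r in bot.pinpoint(p,t)[:4]])
```

```text
4.7 [ 0.4584 -0.2167  0.0876] [179.9954   0.2749 153.2472] [ 0.8462 -0.5835  4.9693] 0.010778349363684638 40.15977680683136
knob_center [([416.1, 284.2], 0.89), ([294.2, 83.1], 0.88), ([308.9, 324.7], 0.8), ([317.1, 249.6], 0.58)]
pointer_tip [([318.0, 311.1], 0.9), ([252.8, 96.7], 0.84)]
bore_end [([307.7, 321.8], 0.86), ([320.7, 245.5], 0.82), ([293.7, 85.6], 0.78), ([411.9, 281.7], 0.64)]
```

View pics/g1.png

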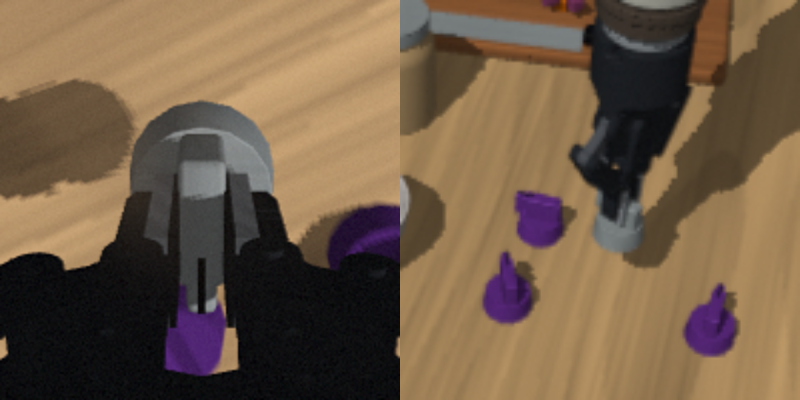

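The knob is held (grip 40 N), upright between the pads, nose at the far side. Next I carry it high to a spot behind the spindle, so the wrist camera sees both.

Request:
{"name": "play_rows", "arguments": {
  "force": 40,
  "targets": [
    {"grip": 255, "linear": [0, 0, 4], "delta_rot": [0, 0, 0]},
    {"grip": 255, "linear": [9.5, 40.3, 4], "delta_rot": [0, 0, 0.596]},
    {"grip": 255, "linear": [9.5, 40.3, 4], "delta_rot": [0, 0, 0.596]},
    {"grip": 255, "linear": [9.5, 40.3, 4], "delta_rot": [0, 0, 0.596]},
    {"grip": 255, "linear": [9.5, 40.3, 4], "delta_rot": [0, 0, 0.596]},
    {"grip": 255, "linear": [9.5, 40.3, 4], "delta_rot": [0, 0, 0.596]},
    {"grip": 255, "linear": [9.5, 40.3, 4], "delta_rot": [0, 0, 0.596]},
    {"grip": 255, "linear": [9.5, 40.3, 4], "delta_rot": [0, 0, 0.596]},
    {"grip": 255, "linear": [9.5, 40.3, 4], "delta_rot": [0, 0, 0.596]},
    {"grip": 255, "linear": [9.5, 40.3, 4], "delta_rot": [0, 0, 0.596]}
  ]
}}

```text
time: 5.9
ee_pos: [0.5518, 0.191, 0.119]
tcp_rot: [180.0, -0.1, -172.4]
wrist_force: [-0.1, -0.5, -1.2]
opening: 0.0109
grasp_force: 40.1
```

Request:
{"name": "play_rows", "arguments": {
  "targets": [
    {"grip": 255, "linear": [0, 0, 0], "delta_rot": [0, 0, 0]},
    {"grip": 255, "linear": [0, 0, 0], "delta_rot": [0, 0, 0]},
    {"grip": 255, "linear": [0, 0, 0], "delta_rot": [0, 0, 0]}
  ]
}}

```text
time: 6.2
ee_pos: [0.5519, 0.1856, 0.1207]
tcp_rot: [-180.0, -0.1, -172.7]
wrist_force: [0.7, 0.6, -1.3]
opening: 0.011
grasp_force: 40.1
```

Run:
```python
from h import *
from scipy.spatial.transform import Rotation as R
np.set_printoptions(precision=4,suppress=True)
p=bot.camera("wrist"); o=bot.get_obs(); print(o["time"],o["ee_pos"],o["tcp_rot"],o["wrist_force"],o["opening"],o["q"])
np.savez("w3.npz",**{k:p[k] for k in("color","range_z","world_to_cam","cx","cy","fov_y")},ee=o["ee_pos"],rot=o["tcp_rot"])
save(p,"w3",(160,50,480,330),2.5 if 0 else 2)
for t in ("knob_center","pointer_tip","shaft_top","fitted_knob_center"):
    print(t,[(np.round(r["pixel"],1).tolist(),round(r["conf"],2)) for r in bot.pinpoint(p,t)[:4]])
C=cloud(p); T=R.from_euler("xyz",o["tcp_rot"],degrees=True).as_matrix(); L=(C-o["ee_pos"])@T
m=(np.hypot(C[...,0]-.508,C[...,1]-.180)<.02)&(C[...,2]>.02)&(C[...,2]<.05); print("shaft",m.sum(),C[m].mean(0),np.median(C[m],0),C[m].max(0),C[m].min(0),np.argwhere(m).mean(0)[::-1])
m=(np.hypot(L[...,0],L[...,1])<.028)&(L[...,2]<.035)&(L[...,2]>-.03)&(p["range_z"]>0)
m[:, :]&=True
P=L[m]; print("held",len(P),P.min(0),P.max(0)); print(np.histogram(P[:,2],bins=np.arange(-.03,.036,.003)))
```

```text
6.25 [0.552  0.1855 0.121 ] [-179.9841   -0.0215 -172.6914] [-0.1596  1.1034 -1.6479] 0.01117524440302938 [18.5819  8.6387  1.9005 83.286  -0.0114 11.2732]
knob_center [([316.8, 249.8], 0.73)]
pointer_tip [([315.1, 307.9], 0.93)]
shaft_top [([317.6, 152.6], 0.63)]
fitted_knob_center [([143.3, 154.7], 0.65), ([320.3, 153.2], 0.59)]
shaft 92 [0.509  0.1792 0.029 ] [0.5089 0.1791 0.0295] [0.5123 0.1842 0.0312] [0.5058 0.1747 0.0205] [320.3043 152.5109]
held 4979 [-0.0229 -0.0226 -0.03  ] [0.0238 0.0212 0.0219]
(array([ 183,  206,  197,  201, 1712,  212,  160,  133,   64,   48,  357,
        718,  180,  168,  155,  157,  125,    3,    0,    0,    0]), array([-0.03 , -0.027, -0.024, -0.021, -0.018, -0.015, -0.012, -0.009,
       -0.006, -0.003, -0.   ,  0.003,  0.006,  0.009,  0.012,  0.015,
        0.018,  0.021,  0.024,  0.027,  0.03 ,  0.033]))
```

View pics/w3.png

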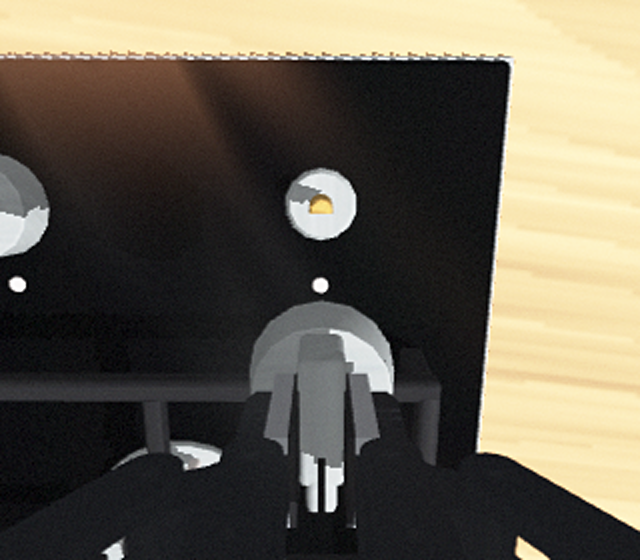

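The wrist crop shows the brass spindle with its flat to the rear at crop (320,205), its white dot at (320,285), and the held knob at (322,360), aligned with the hob. Now I'll fit both positions.

Run:
```python
from h import *
from scipy.spatial.transform import Rotation as R
from scipy.optimize import least_squares as ls
np.set_printoptions(precision=2,suppress=True)
d=np.load("w3.npz"); p={k:d[k] for k in d.files}
T=R.from_euler("xyz",p["rot"],degrees=True).as_matrix()
L=(cloud(p)-p["ee"])@T*1000; x,y,z=L[...,0],L[...,1],L[...,2]; v,u=np.mgrid[:400,:640]
hsv=cv2.cvtColor(p["color"],cv2.COLOR_RGB2HSV)
# held: skirt cone fit in tool frame
reg=(np.hypot(x,y)<30)&(u>270)&(u<370)&(v<260)
for lo,hi in((4,18),(6,16)):
    P=L[reg&(z>lo)&(z<hi)&(x>5)]
    f=lambda q:np.hypot(P[:,0]-q[0],P[:,1]-q[1])-(20+2.5*(P[:,2]-q[2])/18)
    for loss in("linear","soft_l1"):
        s=ls(f,[0,0,2],loss=loss,f_scale=.3); print("cone",len(P),s.x,np.std(f(s.x)))
P=L[reg&(np.abs(z-(2))<2.5)&(x>0)]; print("skirt top z",np.median(P[:,2]))
B=L[reg&(z<-12)&(z>-20)&(np.abs(y)<9)]; print("bar top",len(B),B.min(0),B.max(0),np.median(B,0), "y ends",np.percentile(B[:,1],[2,98]))
E=L[reg&(z<-2)&(z>-12)&(x>10)]; print("bar end face",len(E),np.median(E,0))
# shaft
br=(hsv[...,0]>10)&(hsv[...,0]<32)&(hsv[...,1]>90)&(u>305)&(u<335)&(v>140)&(v<165)
vv,uu=np.nonzero(br); print("brass px",len(vv),uu.min(),uu.max(),vv.min(),vv.max())
for c in range(vv.min(),vv.max()+1): print(c,uu[vv==c].min(),uu[vv==c].max(),end='; ')
def tl(u,v,zz): return (onplane(p,u,v,zz)-p["ee"])@T*1000
print(); S=(z>88)&(z<96)&(u>300)&(u<340)&(v>135)&(v<175); Q=L[S]; print("shaft depth",len(Q),np.median(Q,0),Q.min(0),Q.max(0))
top=L[S&(z<np.percentile(Q[:,2],60))]; print(len(top),top.mean(0),top.min(0),top.max(0))
ring=((hsv[...,2]>70)&(u>298)&(u<342)&(v>130)&(v<175)).astype(np.uint8)
c,_=cv2.findContours(ring,cv2.RETR_EXTERNAL,cv2.CHAIN_APPROX_NONE); c=max(c,key=len); e=cv2.fitEllipse(c); print("disc",e)
G=L[(u>298)&(u<342)&(v>130)&(v<175)&(ring>0)]; print("disc z",np.percentile(G[:,2],[5,25,50,75,95]))
for zz in(.008,.010,.012,.029): print(zz,tl(*e[0],zz),tl(320,152.5,zz))
```

```text
cone 818 [ 2.17 -0.65 11.96] 1.1669789891820614
cone 818 [ 1.43 -0.65  6.26] 1.1769685256942606
cone 541 [ 1.34 -0.64  5.44] 0.2532316653064153
cone 541 [ 1.35 -0.64  5.47] 0.2532329505261357
skirt top z 3.210334311037456
bar top 856 [  3.57  -8.94 -19.95] [ 19.63   9.   -12.04] [ 11.78  -0.45 -16.5 ] y ends [-7.81  7.73]
bar end face 289 [18.62 -0.93 -7.91]
brass px 95 315 325 147 156
147 319 321; 148 317 323; 149 316 324; 150 315 324; 151 315 325; 152 315 325; 153 315 325; 154 315 325; 155 315 325; 156 315 325; 
shaft depth 84 [43.11 -1.04 91.43] [40.52 -5.16 89.86] [46.49  3.91 95.07]
50 [42.71 -1.02 90.85] [40.67 -5.14 89.86] [46.49  3.05 91.57]
disc ((320.0894470214844, 151.65203857421875), (34.69669723510742, 35.206851959228516), 14.36733627319336)
disc z [ 91.49 109.06 109.73 110.39 111.81]
0.008 [ 41.75  -0.98 113.03] [ 41.    -1.06 113.03]
0.01 [ 41.98  -0.98 111.03] [ 41.23  -1.06 111.03]
0.012 [ 42.21  -0.98 109.03] [ 41.47  -1.06 109.03]
0.029 [44.16 -0.97 92.03] [43.47 -1.04 92.03]
```

Request:
{"name": "play_rows", "arguments": {
  "targets": [
    {"grip": 255, "linear": [-1.1, -0.15, 0], "delta_rot": [0, 0, 0]},
    {"grip": 255, "linear": [-1.1, -0.15, -4], "delta_rot": [0, 0, 0]},
    {"grip": 255, "linear": [-1.1, -0.15, -6.1], "delta_rot": [0, 0, 0]},
    {"grip": 255, "linear": [-1.1, -0.15, -6.1], "delta_rot": [0, 0, 0]},
    {"grip": 255, "linear": [-1.1, -0.15, -6.1], "delta_rot": [0, 0, 0]},
    {"grip": 255, "linear": [-1.1, -0.15, -6.1], "delta_rot": [0, 0, 0]}
  ]
}}

```text
time: 7.05
ee_pos: [0.5418, 0.1857, 0.062]
tcp_rot: [180.0, 0.1, -172.6]
wrist_force: [0.0, 0.0, -1.4]
opening: 0.0111
grasp_force: 40.0
```

Run:
```python
from h import *
from scipy.spatial.transform import Rotation as R
from scipy.optimize import least_squares as ls
np.set_printoptions(precision=2,suppress=True)
p=bot.camera("wrist"); o=bot.get_obs(); p["ee"]=o["ee_pos"];p["rot"]=o["tcp_rot"]; print(o["time"],o["ee_pos"]*1000,o["tcp_rot"],o["wrist_force"])
np.savez("w4.npz",**{k:p[k] for k in("color","range_z","world_to_cam","cx","cy","fov_y","ee","rot")})
save(p,"w4",(250,120,390,260),4)
T=R.from_euler("xyz",p["rot"],degrees=True).as_matrix()
L=(cloud(p)-p["ee"])@T*1000; x,y,z=L[...,0],L[...,1],L[...,2]; v,u=np.mgrid[:400,:640]
reg=(np.hypot(x,y)<30)&(u>270)&(u<370)
P=L[reg&(z>6)&(z<18)&(x>5)&(v<260)]
for zt in(3.2,4):
    f=lambda q:np.hypot(P[:,0]-q[0],P[:,1]-q[1])-(20+2.5*(P[:,2]-zt)/18)
    s=ls(f,[0,0],loss="soft_l1",f_scale=.3); print("cone",len(P),zt,s.x,np.std(f(s.x)))
def tl(u,v,zz):
    return (onplane(p,u,v,p["ee"][2]-zz/1000)-p["ee"])@T*1000
hsv=cv2.cvtColor(p["color"],cv2.COLOR_RGB2HSV)
br=(hsv[...,0]>8)&(hsv[...,0]<34)&(hsv[...,1]>80)&(hsv[...,2]>40)&(u>290)&(u<350)&(v>120)&(v<240)
n,lab,st,_=cv2.connectedComponentsWithStats(br.astype(np.uint8)); k=1+st[1:,4].argmax(); print(st[k])
vv,uu=np.nonzero(lab==k)
for c in range(vv.min(),vv.max()+1): print(c,uu[vv==c].min(),uu[vv==c].max(),end='; ')
S=(lab==k)&(z>15)&(z<45); Q=L[S]; print("\nshaft depth",np.median(Q,0),np.percentile(Q[:,2],[5,25,50,75,95]))
zt=np.percentile(Q[:,2],20); t=S&(z<zt+1.2); print("top face",t.sum(),L[t].mean(0),L[t].min(0),L[t].max(0))
```

```text
7.1 [541.95 185.7   62.  ] [ 179.97    0.14 -172.6 ] [ 0.58  1.13 -1.35]
cone 645 3.2 [ 0.99 -0.75] 0.2701639204080942
cone 645 4 [ 1.12 -0.75] 0.2648875106983861
[310 170  16  14 186]
170 315 320; 171 313 322; 172 313 323; 173 312 324; 174 312 324; 175 311 324; 176 311 324; 177 311 324; 178 311 325; 179 311 325; 180 311 325; 181 311 325; 182 311 325; 183 310 325; 
shaft depth [34.47 -2.31 32.56] [31.24 31.91 32.56 34.05 43.95]
top face 106 [33.52 -2.34 32.03] [31.14 -6.72 30.56] [36.95  2.12 32.96]
```

View pics/w4.png

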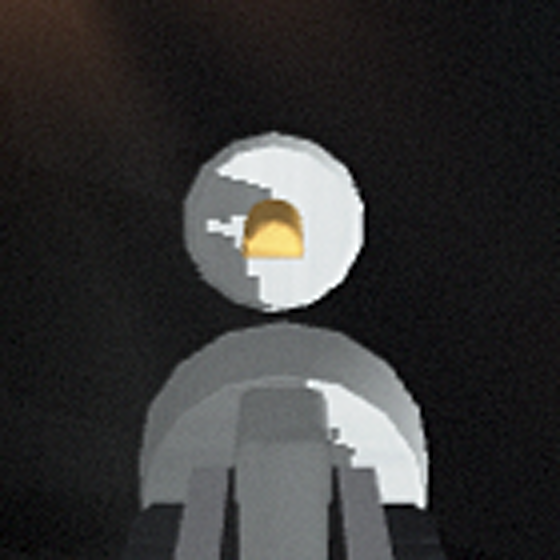

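The crop shows the spindle's D at crop (274,235), flat edge at row 258, front of its top face near row 220, and the knob rim's front edge at (283,322).

Run:
```python
from h import *
from scipy.spatial.transform import Rotation as R
np.set_printoptions(precision=2,suppress=True)
d=np.load("w4.npz"); p={k:d[k] for k in d.files}
T=R.from_euler("xyz",p["rot"],degrees=True).as_matrix()
def tl(u,v,zz): return (onplane(p,u,v,p["ee"][2]-zz/1000)-p["ee"])@T*1000
print("flat",tl(318.5,184.6,32),tl(318.5,184.6,33),"L/R",tl(311,181,32),tl(326,181,32),"arc front low",tl(318,169.6,46))
print("rim front",tl(320.5,200.3,21.2),tl(320.5,200.3,22),"rim sides",tl(284.7,235,21.5),tl(357.2,235,21.5))
L=(cloud(p)-p["ee"])@T*1000
print("bar end col profile"); 
for v in range(214,236,2): print(v,L[v,320],L[v,316],L[v,324])
print("disc/shaft col"); 
for v in range(166,188,2): print(v,L[v,318])
hsv=cv2.cvtColor(p["color"],cv2.COLOR_RGB2HSV)
m=np.zeros((400,640),np.uint8); m[150:199,290:345]=(hsv[150:199,290:345,2]>60)
c,_=cv2.findContours(m,cv2.RETR_EXTERNAL,cv2.CHAIN_APPROX_NONE); c=max(c,key=len); e=cv2.fitEllipse(c); print(e,tl(*e[0],50.5),tl(*e[0],51.5))
```

```text
flat [30.34 -1.99 31.92] [30.1  -2.   32.92] L/R [32.66 -6.71 31.92] [32.66  2.73 31.92] arc front low [37.41 -2.4  45.91]
rim front [23.15 -0.73 21.14] [22.92 -0.73 21.94] rim sides [  0.42 -23.13  21.49] [ 0.43 22.25 21.51]
bar end col profile
214 [20.68 -1.02  3.03] [20.72 -3.19  2.92] [20.72  1.15  2.91]
216 [19.75 -1.02  2.4 ] [19.45 -3.2   3.23] [19.52  1.16  3.05]
218 [19.22 -1.02  0.68] [19.07 -3.17  1.09] [19.18  1.13  0.78]
220 [18.84 -1.02 -1.41] [18.88 -3.14 -1.5 ] [18.92  1.1  -1.62]
222 [19.08 -1.01 -5.03] [19.39 -3.07 -5.87] [19.34  1.05 -5.72]
224 [19.28 -1.01 -8.45] [19.57 -3.03 -9.19] [19.2   1.02 -8.24]
226 [ 19.02  -1.01 -10.55] [ 19.17  -3.   -10.91] [ 19.09   0.99 -10.72]
228 [ 19.31  -1.01 -13.93] [ 19.58  -2.95 -14.61] [ 19.33   0.94 -13.99]
230 [ 19.3   -1.01 -16.47] [ 19.53  -2.91 -17.05] [ 18.75   0.93 -15.13]
232 [ 17.64  -1.01 -14.97] [ 18.74  -2.91 -17.62] [ 18.25   0.92 -16.42]
234 [ 17.57  -1.   -17.27] [ 17.19  -2.93 -16.38] [ 17.02   0.93 -15.99]
disc/shaft col
166 [39.1  -2.43 50.37]
168 [37.58 -2.44 51.19]
170 [36.91 -2.41 47.18]
172 [36.74 -2.36 40.77]
174 [36.95 -2.3  32.83]
176 [35.74 -2.3  32.49]
178 [34.47 -2.3  32.46]
180 [33.54 -2.29 30.8 ]
182 [31.86 -2.31 32.63]
184 [30.41 -2.32 33.3 ]
186 [24.88 -2.46 51.01]
((317.99188232421875, 175.03048706054688), (43.624122619628906, 44.63443374633789), 92.74674224853516) [32.81 -2.45 50.42] [32.61 -2.46 51.42]
```

Request:
{"name": "play_rows", "arguments": {
  "targets": [
    {"grip": 255, "linear": [-3.05, -0.56, 0.1], "delta_rot": [0, 0, 0]},
    {"grip": 255, "linear": [-3.05, -0.56, 0], "delta_rot": [0, 0, 0]},
    {"grip": 255, "linear": [-3.05, -0.56, -0.5], "delta_rot": [0, 0, 0]},
    {"grip": 255, "linear": [-3.05, -0.56, -0.9], "delta_rot": [0, 0, 0]},
    {"grip": 255, "linear": [-3.05, -0.56, -1.1], "delta_rot": [0, 0, 0]},
    {"grip": 255, "linear": [-3.05, -0.56, -1.2], "delta_rot": [0, 0, 0]},
    {"grip": 255, "linear": [-3.05, -0.56, -1.3], "delta_rot": [0, 0, 0]},
    {"grip": 255, "linear": [-3.05, -0.56, -1.3], "delta_rot": [0, 0, 0]},
    {"grip": 255, "linear": [-3.05, -0.56, -1.3], "delta_rot": [0, 0, 0]}
  ]
}}

```text
time: 8.0
ee_pos: [0.5111, 0.1799, 0.0472]
tcp_rot: [180.0, 0.0, -172.6]
wrist_force: [2.2, 0.8, -2.5]
opening: 0.0109
grasp_force: 40.0
```

Request:
{"name": "play_rows", "arguments": {
  "targets": [
    {"grip": 255, "linear": [0, 0, -0.1], "delta_rot": [0, 0, 0]},
    {"grip": 255, "linear": [0, 0, -0.2], "delta_rot": [0, 0, 0]},
    {"grip": 255, "linear": [0, 0, -0.3], "delta_rot": [0, 0, 0]},
    {"grip": 255, "linear": [0, 0, -0.3], "delta_rot": [0, 0, 0]}
  ]
}}

```text
time: 8.4
ee_pos: [0.5112, 0.18, 0.0444]
tcp_rot: [180.0, 0.1, -172.6]
wrist_force: [6.3, 1.2, 1.1]
opening: 0.0108
grasp_force: 40.3
```

Run:
```python
from h import *
np.set_printoptions(precision=4,suppress=True)
for i in range(2):
    s=bot.camera("side"); o=bot.get_obs(); print(o["time"],o["ee_pos"],o["tcp_rot"],o["wrist_force"],o["torque"])
save(s,"s5",(240,200,380,340),4)
```

```text
8.45 [0.5112 0.18   0.0445] [ 179.9895    0.0669 -172.5978] [5.4165 0.7756 1.8245] [ 0.231  -1.1665 -0.0268]
8.5 [0.5112 0.1799 0.0445] [ 179.9947    0.0692 -172.5991] [4.3646 0.1977 1.58  ] [ 0.1595 -1.1784 -0.0535]
```

View pics/s5.png

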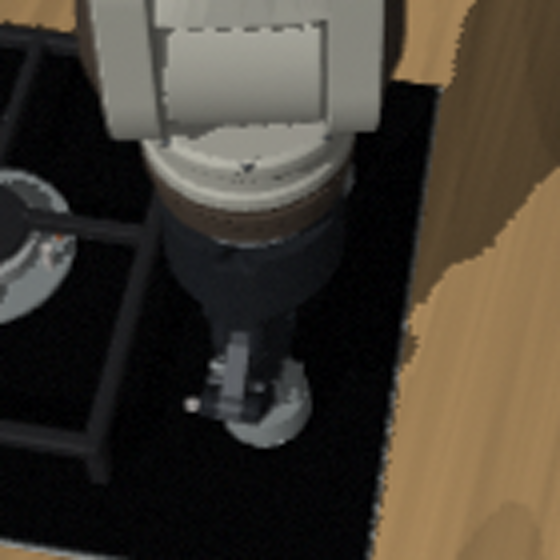

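The side crop shows the knob on the spindle position at crop (265,420), upright. A sideways force of +5 N in x means I should nudge +x and continue down.

Request:
{"name": "play_rows", "arguments": {
  "targets": [
    {"grip": 255, "linear": [0.05, 0, 0], "delta_rot": [0, 0, 0]},
    {"grip": 255, "linear": [0.05, 0, -0.1], "delta_rot": [0, 0, 0]},
    {"grip": 255, "linear": [0.05, 0, -0.2], "delta_rot": [0, 0, 0]},
    {"grip": 255, "linear": [0.05, 0, -0.2], "delta_rot": [0, 0, 0]}
  ]
}}

```text
time: 8.9
ee_pos: [0.5113, 0.1799, 0.0421]
tcp_rot: [-180.0, 0.0, -172.6]
wrist_force: [4.3, 0.1, 1.5]
opening: 0.0113
grasp_force: 40.4
```

Request:
{"name": "play_rows", "arguments": {
  "targets": [
    {"grip": 255, "linear": [0.05, 0, -0.1], "delta_rot": [0, 0, 0]},
    {"grip": 255, "linear": [0.05, 0, -0.2], "delta_rot": [0, 0, 0]},
    {"grip": 255, "linear": [0.05, 0, -0.3], "delta_rot": [0, 0, 0]},
    {"grip": 255, "linear": [0.05, 0, -0.4], "delta_rot": [0, 0, 0]},
    {"grip": 255, "linear": [0.05, 0, -0.4], "delta_rot": [0, 0, 0]}
  ]
}}

```text
time: 9.4
ee_pos: [0.5114, 0.1797, 0.0378]
tcp_rot: [-180.0, -0.0, -172.6]
wrist_force: [2.5, 0.6, -2.6]
opening: 0.0108
grasp_force: 40.0
```

Request:
{"name": "play_rows", "arguments": {
  "targets": [
    {"grip": 255, "linear": [0.03, 0, -0.1], "delta_rot": [0, 0, 0]},
    {"grip": 255, "linear": [0.03, 0, -0.2], "delta_rot": [0, 0, 0]},
    {"grip": 255, "linear": [0.03, 0, -0.3], "delta_rot": [0, 0, 0]},
    {"grip": 255, "linear": [0.03, 0, -0.4], "delta_rot": [0, 0, 0]},
    {"grip": 255, "linear": [0.03, 0, -0.4], "delta_rot": [0, 0, 0]}
  ]
}}

```text
time: 9.9
ee_pos: [0.5116, 0.1798, 0.0341]
tcp_rot: [-180.0, -0.0, -172.6]
wrist_force: [-3.0, 0.0, 2.1]
opening: 0.0111
grasp_force: 40.6
```

Request:
{"name": "play_rows", "arguments": {
  "targets": [
    {"grip": 255, "linear": [-0.02, 0, -0.1], "delta_rot": [0, 0, 0]},
    {"grip": 255, "linear": [-0.02, 0, -0.2], "delta_rot": [0, 0, 0]},
    {"grip": 255, "linear": [-0.02, 0, -0.3], "delta_rot": [0, 0, 0]},
    {"grip": 255, "linear": [-0.02, 0, -0.35], "delta_rot": [0, 0, 0]},
    {"grip": 255, "linear": [-0.02, 0, -0.35], "delta_rot": [0, 0, 0]}
  ]
}}

```text
time: 10.4
ee_pos: [0.5118, 0.1798, 0.031]
tcp_rot: [-180.0, 0.0, -172.6]
wrist_force: [-3.7, -1.1, 7.3]
opening: 0.011
grasp_force: 41.1
```

Request:
{"name": "play_rows", "arguments": {
  "targets": [
    {"grip": 255, "linear": [0, 0, -0.05], "delta_rot": [0, 0, 0]},
    {"grip": 255, "linear": [0, 0, -0.1], "delta_rot": [0, 0, 0]},
    {"grip": 255, "linear": [0, 0, -0.1], "delta_rot": [0, 0, 0]},
    {"grip": 255, "linear": [0, 0, -0.1], "delta_rot": [0, 0, 0]}
  ]
}}

```text
time: 10.8
ee_pos: [0.5119, 0.1798, 0.0306]
tcp_rot: [180.0, 0.0, -172.6]
wrist_force: [-4.9, -1.5, 10.9]
opening: 0.0109
grasp_force: 41.8
```

Run:
```python
from h import *
from scipy.spatial.transform import Rotation as R
np.set_printoptions(precision=2,suppress=True)
for i in range(3):
    p=bot.camera("wrist"); o=bot.get_obs(); print(o["time"],o["ee_pos"]*1000,o["wrist_force"],o["torque"])
save(p,"w6",(230,120,410,320),3)
T=R.from_euler("xyz",o["tcp_rot"],degrees=True).as_matrix()
L=(cloud(p)-o["ee_pos"])@T*1000
for v in range(196,240,3): print(v,L[v,320])
```

```text
10.85 [511.83 179.84  30.56] [-5.17 -1.3  11.04] [-0.43  1.15 -0.02]
10.9 [511.85 179.84  30.56] [-4.86 -2.15 10.21] [-0.42  1.16  0.01]
10.95 [511.85 179.82  30.55] [-5.32 -2.23 10.7 ] [-0.47  1.16 -0.  ]
196 [25.74 -1.   21.04]
199 [23.74 -1.   21.51]
202 [23.24 -1.   16.84]
205 [22.65 -0.99 12.8 ]
208 [22.08 -0.99  8.95]
211 [21.82 -0.99  4.4 ]
214 [20.68 -0.98  2.69]
217 [19.01 -0.98  2.52]
220 [19.68 -0.98 -3.99]
223 [19.23 -0.98 -7.2 ]
226 [ 19.38  -0.97 -11.74]
229 [ 18.96  -0.97 -14.64]
232 [ 18.16  -0.97 -16.49]
235 [ 17.29  -0.97 -18.08]
238 [ 15.33  -0.97 -17.16]
```

View pics/w6.png

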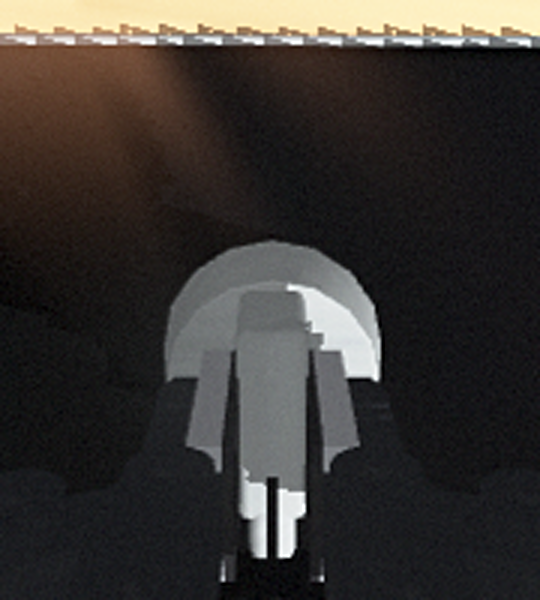

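The crop shows the knob seated, in line with the hob (parallel to its front edge), and unslipped in the pads. TCP z of 30.6 mm matches the predicted bottom stop, and the force is rising. I'll relieve the side load slightly, settle and hand in.

Request:
{"name": "play_rows", "arguments": {
  "targets": [
    {"grip": 255, "linear": [-0.04, 0, -0.03], "delta_rot": [0, 0, 0]},
    {"grip": 255, "linear": [-0.04, 0, -0.05], "delta_rot": [0, 0, 0]},
    {"grip": 255, "linear": [-0.04, 0, -0.05], "delta_rot": [0, 0, 0]},
    {"grip": 255, "linear": [-0.04, 0, -0.05], "delta_rot": [0, 0, 0]},
    {"grip": 255, "linear": [-0.04, 0, -0.05], "delta_rot": [0, 0, 0]}
  ]
}}

```text
time: 11.45
ee_pos: [0.5118, 0.1798, 0.0305]
tcp_rot: [180.0, 0.1, -172.6]
wrist_force: [-3.8, -2.6, 12.2]
opening: 0.011
grasp_force: 42.1
```

Run:
```python
from workcell import bot
o=bot.get_obs(); print(o["time"],o["ee_pos"],o["wrist_force"],o["grasp_force"])
if 6<o["wrist_force"][2]<30 and o["grasp_force"]>30: print(bot.job_done())
```

```text
11.45 [0.5118401  0.17982961 0.0305007 ] [-3.76871348 -2.61604311 12.1641969 ] 42.058424949645996
the job is handed in; nothing more can be done
None
```

I fitted the loose metal knob on the bare left spindle with its pointer to the rear, and the gripper is still holding it down. The measurements put it at the bottom stop, and I handed the job in at about 11.5 s; no verdict came back.

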